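# Charge a glaze mill jar with grinding balls through a spring shutter

### The arm

A 6-joint arm with a two-finger parallel gripper is mounted at the origin on the work surface. World frame = base frame: x ahead of the robot, y to its left, z up, the work surface at z = 0. Lengths are in mm, angles in rad, forces in N, time in s.
With the tool pointing down it reaches from about 350 to 775 mm from the base axis. Payload 7.3 kg.
Tool frame: the origin (TCP) lies on the centre line of the jaws, within the pads' length; the fingertips stand 17 mm ahead of it and the grasp point (between the pads) lies 2 mm behind it; z points along the fingers, y is the line along which they close (so a half turn about z gives the same grasp; the last joint's range is limited). The gripper opens to 92 mm and grips with 3 to 60 N. Pads are 19 mm wide; open, the fingers measure 130 mm over their backs; the gripper's body (75 mm by 190 mm) begins 47 mm behind the grasp point.
Start: joints at [1.102, 0.342, 1.524, -0, 1.275, -0.146], TCP at [166.527, 497.908, 243.741] pointing down, gripper open.
Joint ranges: [-2.53, 2.53], [-0.77, 2.02], [0.04, 2.7], [-1, 4.14], [0.28, 2.66], [-3.11, 3.11]. Speed limits (rad/s): [2.57, 2.57, 3.14, 3.14, 3.14, 3.14].

### API

Orientations are given as [roll, pitch, yaw] about the fixed x, y, z axes, in that order (R = Rz(yaw) Ry(pitch) Rx(roll)).
In Python, from plant import bot gives the robot as it stands. The module is installed in compiled form; this text tells all that it offers.
- The arm moves only by the shell command python3 -m pendant 'ROWS'. ROWS is JSON, a list of rows, each a list of 3 entries, a list of its own where there are three numbers: the shift along the world's x, y, z as a fraction of full scale, then the turn, a rotation vector about the world's x, y, z as a fraction of full scale, then the opening, from -1 (shut) to 1 (fully open), so that 0 is half open. In form: [[[tx, ty, tz], [rx, ry, rz], claw], ...]. A call has exactly 10 rows; each row shifts and turns the commanded pose from where the row before left it; what a row does not reach is not made up. Full scale, the value 1, is 30 mm for a shift and 0.12 rad for a turn. A row lasts 1/12 s, in which the tool goes at most 41.7 mm and 7.16 degrees, less where a joint would pass 70% of its speed; a pose out of reach is approached as far as the arm can. A call with a number of a shift or a turn outside -1 to 1 is refused whole. A call with a gripper value outside its range is refused whole. The fingers move at their own pace and stop on an object; the grip force is fixed at half the most. Time passes only in rows, so rows that do not move let the fingers close, or fill a call up. It gives the time, the measured TCP pose, the force, the opening and the grip force at its end, in the units of the state.
- bot.get_obs(): the state, without advancing time (a new reading comes with each control period).
- bot.capture(name): name is "side" or "top" or "wrist"; returns the picture (480x640x3 uint8, blue, green, red); there is no depth.
- bot.camera_params(name): a dict with "fovy" (degrees; the focal length in pixels is half the picture's height over the tangent of half this angle, whatever the lens; pixels are square), "cx", "cy" (the principal point, pixels), "camera_from_world" (4x4, takes a point from world to camera coordinates). Camera axes: x right, y down, z forward; pixel columns grow to the right and rows downward; lengths in mm; the calibration is good to about 2 mm. A picture is of the moment at which its call begins: read the wrist's pose just before it. camera_params takes no time and is no camera call; for the wrist camera it gives the pose at the moment of the call.
- bot.close_job(): hands the job in; it is judged then, once.
The state is a dict: "time": time; "joint_positions": joint angles; "dq": joint speeds; "tau": joint torques, N m; "tool_pos": TCP position; "tcp_rot": TCP orientation; "contact_force": force on the tool from outside, world axes, zero at the start; "moment": the same for the moment, N m; "grip_width": finger opening in mm; "finger_force": force on a finger pad.
Only numpy, scipy, OpenCV 4.12 (cv2) and the standard library are available. Lean on these libraries where they do the work, as an engineer would, in place of code of your own. Each camera call takes 0.05 s, during which the arm holds its last target. There are 200 camera calls.

### The job

Pour all six white grinding balls from the blue cup into the steel hopper while its shutter is shut, and stand the empty cup back upright on the table. Then pull the spring-return shutter out by its black tab until the yellow pointer lines up with the red mark, so that every ball drops into the jar, and keep it there: finish while still holding the tab at the mark. Leave everything else where it stands.

Things in the scene. Friction and masses are not known exactly. Their poses are not given: they have to be found in the camera images.
- stand: charging stand, fixed. Origin on the table under the common vertical axis of its steel hopper and white jar; z up, +y is the way the shutter pulls out. Base 200 x 200 mm, four thin posts and bars up to 132 mm high. On the +x side, 62 mm off the axis, a scale rail (top 126 mm high) runs from y = 85 to 285 mm beside the tab.
- hopper (a point): centre of the hopper's mouth, 200 mm above the table: inner radius 69 mm, outer 72. The funnel narrows to an outlet of inner radius 33 mm whose foot, 115 mm above the table, is closed by the shutter plate.
- jar (a point): centre of the jar's inner floor, 13 mm above the table, under the outlet; jar inner radius 58 mm, its rim 95 mm above the table
- shutter: spring-return shutter sliding along the stand's +y; axes as the stand's, origin at the stand's origin when shut, so its y offset from there is the pull-out (0 to 110 mm; outlet clear from 68 mm). The spring pulls back with about 4 N when shut, 11 N at 100 mm. A 30 mm wide strip (top 114 mm high) leads from the plate to an upright black tab.
- tab (a point): point in the upright black tab, 20 mm below its top; the tab is 14 mm thick along the pull (y), 50 mm wide across it (x), its top 180 mm above the table, and stands 170 mm (in +y) from the hopper's axis when shut.
- pointer (a point): tip of the small yellow pointer on the tab's +x side, 143 mm high, 53 mm in x from the tab's middle plane and level with the tab's centre along the pull
- mark: red mark on the scale rail: a red block 18 x 12 x 14 mm with a narrow upright blade, its top 28 mm above its origin; origin at the underside of the block; same axes as the stand. The pointer is at the mark when pointer and mark have the same y along the stand. It is 68 to 95 mm beyond the pointer of the shut shutter.
- cup: loose blue cup holding six balls; origin at the centre of its underside, z to its mouth. Round with straight sides: outer diameter 60 mm, 66 mm high; wall 3 mm, floor 5 mm, 110 to 180 g. The balls have rolled out once the cup is tilted some 115 degrees from upright.
- ball0: white glazed porcelain grinding ball that rolls easily, 20 mm diameter, 11 g, starts in the blue cup; origin at its centre
- ball1: white glazed porcelain grinding ball that rolls easily, 20 mm diameter, 11 g, starts in the blue cup; origin at its centre
- ball2: white glazed porcelain grinding ball that rolls easily, 20 mm diameter, 11 g, starts in the blue cup; origin at its centre
- ball3: white glazed porcelain grinding ball that rolls easily, 20 mm diameter, 11 g, starts in the blue cup; origin at its centre
- ball4: white glazed porcelain grinding ball that rolls easily, 20 mm diameter, 11 g, starts in the blue cup; origin at its centre
- ball5: white glazed porcelain grinding ball that rolls easily, 20 mm diameter, 11 g, starts in the blue cup; origin at its centre
- spare_cup: bystander, leave it: terracotta cup, empty, of the blue cup's size and shape; stands at one of the same two places
- brush: bystander, leave it: paint brush lying on the table near the robot
- modelling_tool: bystander, leave it: wooden modelling spatula lying on the table
- glaze_bottle: bystander, leave it: white bottle with green cap, 60 mm diameter, 150 mm high
- bowl: bystander, leave it: white bowl, 110 mm diameter, 45 mm high
Not all that is in view belongs to the job. Several things have the shape of the cup; the one meant has the colours described above.

How it is judged:
By the outcome, as a careful person would: the job done as asked, in the order asked, and still so for the second after the job is handed in, while the arm keeps its last pose, push and grip.
It also fails if it takes over 72 s, if anything falls off the work surface, if the arm or the gripper's body presses on something with over 40 N, if the wrist force passes 120 N, or if a joint passes its speed limit or range.

## Working session

There is one attempt and no reset: what is moved stays moved. The work goes in short steps, Python scripts to look and compute and a shell command to move; the robot and the scene stay as the last step left them, time stands still between calls to the robot, and variables do not carry over. Pictures are saved under pics/ and viewed, at most 10 in all, crops included, and the job is handed in when it is done.

```bash
mkdir -p pics; python3 - <<'E'
from plant import bot
import cv2,numpy as np
for n in("side","top"):
    im=bot.capture(n);cv2.imwrite(f"pics/{n}0.png",im)
    p=bot.camera_params(n);print(n,p["fovy"],p["cx"],p["cy"],np.round(p["camera_from_world"],3).tolist())
o=bot.get_obs();print(o)
E
```

```text
side 54.95259448158911 318.7793729102507 241.88257209977695 [[-0.979, -0.201, 0.021, 490.266], [-0.131, 0.554, -0.822, 190.037], [0.153, -0.808, -0.569, 1057.208], [0.0, 0.0, 0.0, 1.0]]
top 44.98836958928659 327.7505797890218 250.12144885554346 [[0.011, -1.0, 0.004, 0.763], [-0.987, -0.012, -0.161, 548.776], [0.161, -0.002, -0.987, 1357.607], [0.0, 0.0, 0.0, 1.0]]
{'time': 0.1, 'joint_positions': array([ 1.10202509e+00,  3.42665090e-01,  1.52489775e+00,  1.22931625e-05,
        1.27538929e+00, -1.46043211e-01]), 'dq': array([ 0.00046774, -0.0034409 , -0.00304247, -0.00029041, -0.00023231,
       -0.00121485]), 'tau': array([ 2.01902323e-03, -4.32001591e+01, -2.44696337e+01,  7.19021377e-02,
        5.25810686e-02,  9.63775278e-06]), 'tool_pos': array([166.35468745, 497.60366737, 243.11647291]), 'tcp_rot': array([-3.14024935e+00, -2.09468719e-04,  2.81886090e+00]), 'contact_force': array([-0.08333264, -0.44431846,  0.36910143]), 'moment': array([ 0.01953269, -0.03391723, -0.00544444]), 'finger_force': 0.0, 'grip_width': 91.95283654148045}
```

View pics/top0.png

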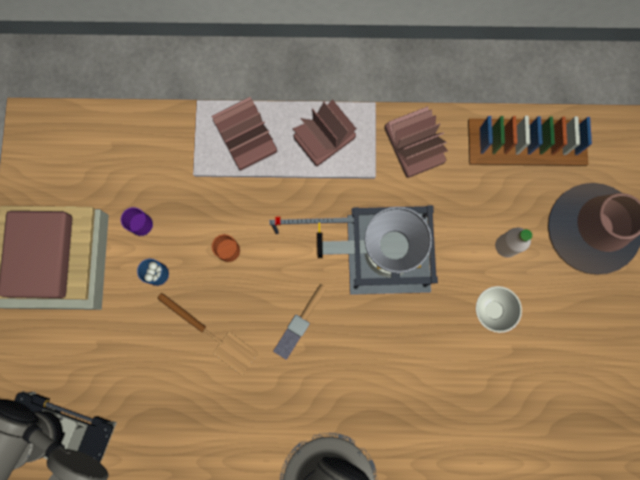

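View pics/side0.png

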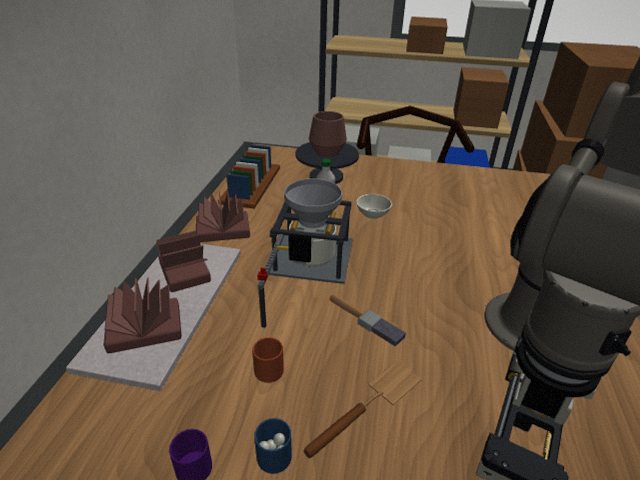

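The blue cup holding white balls is at top (153,271) / side (273,445). The other cup-shaped things are the purple cup at top (137,221) and the terracotta one at top (226,247). Only the blue one has balls, so it fits the description. I'll measure now and check it in a crop.

```bash
cat > h.py <<'E'
from plant import bot
import cv2,numpy as np
def ray(p,u,v):
    f=240/np.tan(np.radians(p["fovy"]/2));T=np.array(p["camera_from_world"]);R=T[:3,:3]
    return -R.T@T[:3,3], R.T@np.array([(u-p["cx"])/f,(v-p["cy"])/f,1])
def onz(p,u,v,z):
    o,d=ray(p,u,v);return o+d*(z-o[2])/d[2]
def proj(p,P):
    f=240/np.tan(np.radians(p["fovy"]/2));T=np.array(p["camera_from_world"]);c=T[:3,:3]@np.array(P)+T[:3,3]
    return np.array([f*c[0]/c[2]+p["cx"],f*c[1]/c[2]+p["cy"]])
def tri(a,b):
    (o1,d1),(o2,d2)=a,b
    t=np.linalg.lstsq(np.stack([d1,-d2],1),o2-o1,rcond=None)[0]
    return (o1+d1*t[0]+o2+d2*t[1])/2, np.linalg.norm(o1+d1*t[0]-o2-d2*t[1])
def blobs(im,lo,hi,box,amin=4):
    x0,y0,x1,y1=box;m=cv2.inRange(cv2.cvtColor(im,cv2.COLOR_BGR2HSV)[y0:y1,x0:x1],lo,hi)
    n,l,s,c=cv2.connectedComponentsWithStats(m)
    return [(s[i,4],(c[i]+[x0,y0]).round(2).tolist(),(s[i,:4]+[x0,y0,0,0]).tolist()) for i in range(1,n) if s[i,4]>=amin]
E
python3 - <<'E'
from h import *
t=cv2.imread("pics/top0.png");s=cv2.imread("pics/side0.png")
print("blue t",blobs(t,(95,90,30),(115,255,255),(120,250,190,295),30))
print("blue s",blobs(s,(95,90,30),(115,255,255),(240,410,310,480),30))
print("red t",blobs(t,(0,150,100),(6,255,255),(255,205,300,240)),blobs(t,(172,150,80),(180,255,255),(255,205,300,240)))
print("yel t",blobs(t,(18,120,100),(32,255,255),(305,210,335,245)))
print("red s",blobs(s,(0,150,80),(6,255,255),(245,255,290,300)))
print("yel s",blobs(s,(20,150,100),(32,255,255),(265,230,300,265)))
print("blk t",blobs(t,(0,0,0),(180,255,40),(308,228,330,262)))
a=cv2.resize(t[200:300,110:250],None,fx=4,fy=4,interpolation=2)
b=cv2.resize(t[190:300,260:440],(560,342),interpolation=2)
c=cv2.resize(s[400:480,160:320],(240,120)); 
out=np.zeros((600,800,3),np.uint8);out[:320,:448]=a[:320,:448];out[:120,500:740]=c;out[250:592,240:800]=b
cv2.imwrite("pics/c1.png",out)
E
```

```text
blue t [(np.int32(140), [143.11, 268.47], [138, 260, 16, 21]), (np.int32(148), [161.1, 274.86], [149, 261, 19, 24])]
blue s [(np.int32(1362), [273.0, 445.82], [255, 419, 36, 54])]
red t [(np.int32(36), [277.22, 220.44], [275, 217, 5, 8])] []
yel t [(np.int32(39), [318.64, 227.56], [317, 223, 5, 10])]
red s [(np.int32(6), [262.67, 268.33], [261, 268, 4, 2]), (np.int32(29), [261.97, 273.55], [258, 271, 9, 5])]
yel s [(np.int32(21), [281.95, 246.9], [277, 246, 11, 3])]
blk t [(np.int32(81), [319.41, 245.37], [318, 234, 4, 23])]
```

View pics/c1.png

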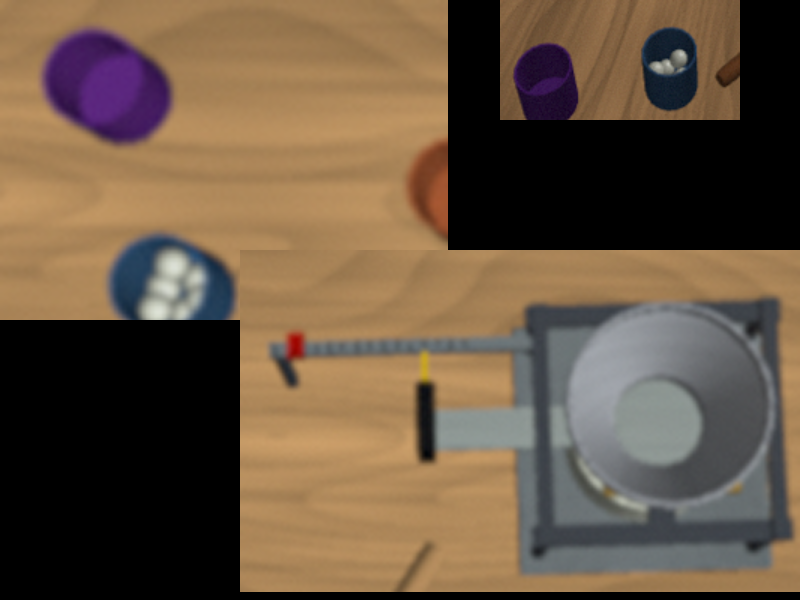

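```bash
python3 - <<'E'
from h import *
t=cv2.imread("pics/top0.png")
P,Q=bot.camera_params("top"),bot.camera_params("side")
print("cup",onz(P,153,272.3,33),onz(Q,272.5,445.8,33),tri(ray(P,153,272.3),ray(Q,272.5,445.8)))
# hopper rim: contour of hopper region by manual ellipse from crop
H=onz(P,398.2,240.5,200);print("hop",H, [onz(P,u,v,200) for u,v in((365.5,240),(431,240),(398,207.5),(398,273.5))])
tp=onz(P,318.9,223.3,143);tc=onz(P,318.6,227.5,143);print("pointer tip",tp,"mid",tc)
m=onz(P,277.2,220.4,140);print("mark",m, onz(P,277.2,220.4,154))
print("mark tri",tri(ray(P,277.2,220.4),ray(Q,262,272.5)))
print("tab",onz(P,319.4,245.4,180),onz(P,319.4,245.4,165))
# rail end points
for u,v in((278,222),(350,219.5)):print(onz(P,u,v,126))
for u,v in((360,272.5),(360,205)):print("bar",onz(P,u,v,132))
E
```

```text
cup [491.15959983 429.56229822  33.        ] [490.98260113 432.13047502  33.        ] (array([491.5470589 , 430.44121057,  30.09498389]), np.float64(0.07426073692990126))
hop [ 546.15704364 -144.068579    200.        ] [array([546.40775894, -73.61538834, 200.        ]), array([ 548.09846198, -214.7869797 ,  200.        ]), array([ 619.0637371 , -144.23912043,  200.        ]), array([ 474.58632188, -143.04715172,  200.        ])]
pointer tip [593.93234992  28.05133064 143.        ] mid [584.22956564  28.59646199 143.        ]
mark [600.14134855 122.84682114 140.        ] [597.12883651 121.6199209  154.        ]
mark tri (array([600.24157161, 122.87435712, 139.79922808]), np.float64(0.11289622536150186))
tab [536.85033664  25.76102345 180.        ] [539.4208957   25.95100966 165.        ]
[599.42669997 122.14437918 126.        ]
[607.28984996 -43.00643045 126.        ]
bar [484.24391954 -65.90955602 132.        ]
bar [640.28022771 -65.54888065 132.        ]
```

```bash
python3 -m pendant '[[[0,0,0],[1,0,0],1],[[0,0,0],[1,0,0],1],[[0,0,0],[1,0,0],1],[[0,0,0],[1,0,0],1],[[0,0,0],[0,0,0],1],[[0,0,0],[0,0,0],1],[[0,0,0],[0,0,0],1],[[0,0,0],[0,0,0],1],[[0,0,0],[0,0,0],1],[[0,0,0],[0,0,0],1]]'; python3 -c "
from plant import bot;o=bot.get_obs();print(o['joint_positions'],o['tool_pos'],o['tcp_rot'])"
```

```text
time: 0.93
tool_pos: [166.6, 498.8, 243.9]
tcp_rot: [2.683, -0.147, 2.854]
contact_force: [0.2, -0.4, 0.4]
grip_width: 91.7
finger_force: 0.0
[ 0.94319568  0.14164981  1.89791659  0.41059637  0.74662953 -0.55936377] [166.60336514 498.76438114 243.943779  ] [ 2.68319992 -0.14658522  2.85409867]
```

```bash
python3 - <<'E'
from plant import bot
import numpy as np
from scipy.spatial.transform import Rotation as R
o=bot.get_obs();q=o['joint_positions']
T=lambda r:R.from_euler('xyz',r)
def M(q,s):return R.from_euler('z',q[0])*R.from_euler('y',q[1]+q[2])*R.from_euler('z',s*q[3])*R.from_euler('y',q[4])*R.from_euler('z',q[5])
q0=[1.10202509e+00,3.42665090e-01,1.52489775,0,1.27538929,-1.46043211e-01]
for s in(1,-1):
  print(s,(M(q0,s).inv()*T([-3.14024935,-2.09e-4,2.81886090])).as_rotvec(),(M(q,s).inv()*T(o['tcp_rot'])).as_rotvec())
def M2(q,s,s6):return R.from_euler('z',q[0])*R.from_euler('y',q[1]+q[2])*R.from_euler('z',s*q[3])*R.from_euler('y',q[4])*R.from_euler('z',s6*q[5])
for s in(1,-1):
  print(s,(M2(q0,s,-1).inv()*T([-3.14024935,-2.09e-4,2.81886090])).as_rotvec(),(M2(q,s,-1).inv()*T(o['tcp_rot'])).as_rotvec())
E
```

```text
1 [-1.01073275e-05  7.43470791e-06  1.57079991e+00] [1.00193253e-16 3.08286933e-16 1.57079633e+00]
-1 [-1.01073275e-05  7.43470791e-06  1.57079991e+00] [-0.65585349  0.15082283  2.12371028]
1 [-8.60309634e-06  8.51495006e-06  1.27871348e+00] [1.01475850e-16 1.95953365e-16 4.52068795e-01]
-1 [-8.60309634e-06  8.51495006e-06  1.27871348e+00] [-0.40701387  0.40701387  1.04253857]
```

```bash
cat > log.py <<'E'
import json
from plant import bot
o=bot.get_obs();r={k:[round(float(x),5) for x in o[k]] for k in('joint_positions','tool_pos','tcp_rot')}
open('log.jsonl','a').write(json.dumps(r)+'\n');print(r['joint_positions'])
E
python3 log.py
python3 -m pendant '[[[1,-1,0.5],[0,-1,0],1],[[1,-1,0.5],[0,-1,0],1],[[1,-1,0.5],[0,-1,0],1],[[1,-1,0.5],[0,-1,0],1],[[1,-1,0],[0,-1,0],1],[[0,0,0],[0,-1,0],1],[[0,0,0],[0,0,0],1],[[0,0,0],[0,0,0],1],[[0,0,0],[0,0,0],1],[[0,0,0],[0,0,0],1]]'; python3 log.py
```

```text
[0.9432, 0.14165, 1.89792, 0.4106, 0.74663, -0.55936]
time: 1.77
tool_pos: [306.6, 356.5, 303.2]
tcp_rot: [2.496, 0.486, 2.817]
contact_force: [-0.7, 0.9, 0.1]
grip_width: 92.0
finger_force: 0.0
[0.70272, -0.13749, 2.16281, -0.02575, 0.33002, -0.68807]
```

```bash
cat > kin.py <<'E'
import json,numpy as np
from scipy.spatial.transform import Rotation as R
ez=lambda a:R.from_euler('z',a).as_matrix();ey=lambda a:R.from_euler('y',a).as_matrix()
def rows(q):
    A=ez(q[0]);B=A@ey(q[1]);C=B@ey(q[2]);D=C@ez(q[3]);E=D@ey(q[4])
    return np.stack([A[:,0],A[:,1],A[:,2],B[:,2],C[:,0],C[:,2],D[:,1],E[:,0],E[:,2]],1),E@ez(q[5])@ez(np.pi/2)
def fit():
    L=[json.loads(l) for l in open('log.jsonl')]
    L.append(dict(joint_positions=[1.10202509,3.42665090e-01,1.52489775,0,1.27538929,-.146043211],tool_pos=[166.35468745,497.60366737,243.11647291]))
    G=np.vstack([rows(l['joint_positions'])[0] for l in L]);y=np.hstack([l['tool_pos'] for l in L])
    lam=1.0; p0=np.array([0,0,300,400,0,400,0,0,200.])
    p=p0+np.linalg.solve(G.T@G+1e-4*np.eye(9),G.T@(y-G@p0))
    return p,np.abs(G@p-y).max()
if __name__=='__main__':
    p,e=fit();print(p.round(1),e)
E
python3 kin.py
```

```text
[-21.2  71.  239.5 505.8  52.7 401.2   5.4  -2.5 305.1] 0.0916482010302957
```

```bash
python3 -m pendant '[[[0.3,0.5,0],[1,0.8,0],1],[[0.3,0.5,0],[1,0.8,0],1],[[0.3,0.5,0],[1,0.8,0],1],[[0.3,0.5,0],[1,0.8,0],1],[[0.3,0.5,0],[0,0.8,1],1],[[0,0,0],[0,0,1],1],[[0,0,0],[0,0,1],1],[[0,0,0],[0,0,1],1],[[0,0,0],[0,0,0],1],[[0,0,0],[0,0,0],1]]'; python3 log.py;python3 kin.py
```

```text
time: 2.6
tool_pos: [329.9, 397.3, 294.8]
tcp_rot: [2.412, 0.188, -3.05]
contact_force: [-1.0, -0.1, 1.0]
grip_width: 92.2
finger_force: 0.0
[0.35108, 0.07173, 1.96637, 0.86764, 0.92337, -1.86566]
[-3.200e+00  7.590e+01  2.263e+02  5.057e+02  4.800e+01  3.831e+02
  6.000e-01 -4.000e-01  3.016e+02] 0.08268536925461945
```

```bash
cat >> kin.py <<'E'
from scipy.optimize import least_squares
K=[1,2,3,4,5,8]
def fit6():
    L=[json.loads(l) for l in open('log.jsonl')]
    L.append(dict(joint_positions=[1.10202509,3.42665090e-01,1.52489775,0,1.27538929,-.146043211],tool_pos=[166.35468745,497.60366737,243.11647291]))
    G=np.vstack([rows(l['joint_positions'])[0][:,K] for l in L]);y=np.hstack([l['tool_pos'] for l in L])
    p=np.linalg.lstsq(G,y,rcond=None)[0];return p,np.abs(G@p-y).max()
PR,_e=fit6()
lo=np.array([-2.53,-.77,.04,-1,.28,-3.11]);hi=np.array([2.53,2.02,2.7,4.14,2.66,3.11])
def fk(q):
    A,Rm=rows(q);return A[:,K]@PR,Rm
def pose(psi,dip,tilt):  # heading deg, dip below horizontal deg, tilt about heading axis deg
    a,d=np.radians(psi),np.radians(dip);h=np.array([np.cos(a),np.sin(a),0])
    z=h*np.cos(d)-np.array([0,0,np.sin(d)]);y=np.array([-h[1],h[0],0]);x=np.cross(y,z)
    return R.from_rotvec(h*np.radians(tilt)).as_matrix()@np.stack([x,y,z],1)
def ik(p,Rt,seeds):
    best=None
    for s in seeds:
        def f(q):
            P,Rm=fk(q);return np.r_[(P-p)/100,R.from_matrix(Rm.T@Rt).as_rotvec()]
        r=least_squares(f,np.clip(s,lo+.01,hi-.01),bounds=(lo+.005,hi-.005))
        if best is None or r.cost<best[0]-1e-9:best=(r.cost,r.x)
    return best
E
python3 - <<'E'
from kin import *
print(PR.round(1),_e)
rng=np.random.default_rng(0);S=[[.4,.5,2,q4,1.2,q6] for q4 in(.9,1.8,2.8) for q6 in(-2,-.5,1,2.5)]
for psi in range(30,140,15):
  for dip in(10,20,30):
    out=[]
    for flip in(0,180):
      Rt=pose(psi,dip,0)
      if flip:Rt=Rt@np.diag([-1,-1,1])
      b=ik(np.array([491.5,430.3,45]),Rt,S);out.append((round(b[0],4),b[1].round(2).tolist()))
    if min(o[0] for o in out)<1e-3: print(psi,dip,[o for o in out if o[0]<1e-3])
E
```

```text
Traceback (most recent call last):
NameError: name '_e' is not defined
```

```bash
cat > s.py <<'E'
from kin import *
print(PR.round(1))
S=[[.4,.5,2,q4,1.2,q6] for q4 in(.9,1.8,2.8) for q6 in(-2,-.5,1,2.5)]
for psi in range(30,140,15):
  for dip in(10,20,30):
    out=[]
    for flip in(0,180):
      Rt=pose(psi,dip,0)
      if flip:Rt=Rt@np.diag([-1,-1,1])
      b=ik(np.array([491.5,430.3,45]),Rt,S);out.append((round(b[0],4),b[1].round(2).tolist()))
    if min(o[0] for o in out)<1e-3: print(psi,dip,[o for o in out if o[0]<1e-3])
E
python3 s.py
```

```text
[ 76.4 222.9 506.2  46.5 379.6 301.1]
30 10 [(np.float64(0.0), [0.67, 1.06, 2.18, 3.28, 1.49, 1.58]), (np.float64(0.0), [0.67, 1.06, 2.18, 3.28, 1.49, -1.56])]
30 20 [(np.float64(0.0), [0.66, 0.92, 2.18, 3.28, 1.18, 1.56]), (np.float64(0.0), [0.66, 0.92, 2.18, 3.28, 1.18, -1.58])]
30 30 [(np.float64(0.0), [0.65, 0.8, 2.14, 3.29, 0.85, 1.54]), (np.float64(0.0), [0.65, 0.8, 2.14, 3.29, 0.85, -1.61])]
45 10 [(np.float64(0.0), [0.45, 1.06, 2.2, 2.81, 1.51, 1.53]), (np.float64(0.0), [0.45, 1.06, 2.2, 2.81, 1.51, -1.61])]
45 20 [(np.float64(0.0), [0.46, 0.92, 2.2, 2.82, 1.21, 1.58]), (np.float64(0.0), [0.46, 0.92, 2.2, 2.82, 1.21, -1.57])]
45 30 [(np.float64(0.0), [0.48, 0.8, 2.16, 2.79, 0.87, 1.64]), (np.float64(0.0), [0.48, 0.8, 2.16, 2.79, 0.87, -1.5])]
60 10 [(np.float64(0.0), [0.27, 1.05, 2.13, 2.37, 1.43, 1.54]), (np.float64(0.0), [0.27, 1.05, 2.13, 2.37, 1.43, -1.6])]
60 20 [(np.float64(0.0), [0.29, 0.92, 2.14, 2.36, 1.16, 1.64]), (np.float64(0.0), [0.29, 0.92, 2.14, 2.36, 1.16, -1.51])]
60 30 [(np.float64(0.0), [0.33, 0.8, 2.1, 2.31, 0.88, 1.77]), (np.float64(0.0), [0.33, 0.8, 2.1,
[... 1139 characters left out ...]
5, 1.16, 1.33, 1.17, 1.65, 2.18]), (np.float64(0.0), [0.15, 1.16, 1.33, 1.17, 1.65, -0.96])]
120 20 [(np.float64(0.0), [0.17, 1.07, 1.37, 1.08, 1.52, 2.23]), (np.float64(0.0), [0.17, 1.07, 1.37, 1.08, 1.52, -0.91])]
120 30 [(np.float64(0.0), [0.2, 0.99, 1.39, 0.99, 1.4, 2.3]), (np.float64(0.0), [0.2, 0.99, 1.39, 0.99, 1.4, -0.84])]
135 10 [(np.float64(0.0), [0.2, 1.24, 1.06, 1.03, 1.86, 2.28]), (np.float64(0.0), [0.2, 1.24, 1.06, 1.03, 1.86, -0.87])]
135 20 [(np.float64(0.0), [0.22, 1.16, 1.11, 0.93, 1.74, 2.29]), (np.float64(0.0), [0.22, 1.16, 1.11, 0.93, 1.74, -0.86])]
135 30 [(np.float64(0.0), [0.24, 1.07, 1.16, 0.84, 1.62, 2.31]), (np.float64(0.0), [0.24, 1.07, 1.16, 0.84, 1.62, -0.83])]
```

```bash
cat > s.py <<'E'
from kin import *
from h import *
P=bot.camera_params("top")
print("terr",onz(P,226,247.5,33)[:2],"purple",onz(P,137,221.5,33)[:2])
H=np.array([546.5,-144.,0])
S=[[-.4,.5,2,q4,1.2,q6] for q4 in(.5,1.5,2.8) for q6 in(-2,0,1.5)]
g=np.stack(np.meshgrid(np.linspace(-37.5,37.5,16),np.linspace(-95,95,39),np.linspace(-49,-220,30),indexing='ij'),-1).reshape(-1,3)
for psi in(-30,0,30,60,90):
 for sg in(1,-1):
  a=np.radians(psi);h=np.array([np.cos(a),np.sin(a),0]);rt=np.array([h[1],-h[0],0])*sg
  tcp=H-32*h-35*rt+[0,0,260]
  for tl in(0,60,120):
    Rt=pose(psi,15,sg*tl);
    b=ik(tcp,Rt,S)
    W=g@Rt.T+tcp-H;r=np.hypot(W[:,0],W[:,1])
    m1=(r[W[:,2]<208]-72).min(initial=999);i=np.abs(W[:,:2]).max(1);m2=(i[W[:,2]<140]-100).min(initial=999)
    print(psi,sg,tl,round(b[0],4),b[1].round(2),"clr hopper",round(m1),"bars",round(m2),'zmin',W[:,2].min().round())
E
python3 s.py
```

```text
terr [554.12543847 255.35472744] purple [616.23736741 476.31281906]
-30 1 0 0.0 [-0.1   0.33  2.39  3.66  0.92  1.36] clr hopper 999 bars 999 zmin 236.0
-30 1 60 0.0 [-0.35  0.44  2.52  3.08  1.26  2.64] clr hopper 8 bars 999 zmin 166.0
-30 1 120 0.0 [-0.35  0.77  2.55  3.08  1.88 -2.64] clr hopper -2 bars 41 zmin 131.0
-30 -1 0 0.0 [-0.36  0.29  2.48  3.33  0.94  1.5 ] clr hopper 999 bars 999 zmin 236.0
-30 -1 60 0.0 [-0.11  0.46  2.42  3.82  1.23  0.34] clr hopper 8 bars 999 zmin 166.0
-30 -1 120 0.0 [-0.11  0.74  2.45  3.79  1.74 -0.48] clr hopper -2 bars 57 zmin 131.0
0 1 0 0.0 [-0.77  0.29  2.49  2.26  1.05  1.86] clr hopper 999 bars 999 zmin 236.0
0 1 60 0.0 [-0.94  0.45  2.43  1.93  1.34  2.88] clr hopper 8 bars 999 zmin 166.0
0 1 120 0.0 [-0.94  0.74  2.46  1.97  1.72 -2.68] clr hopper -2 bars 72 zmin 131.0
0 -1 0 0.0 [-0.94  0.32  2.39  2.05  1.08  1.96] clr hopper 999 bars 999 zmin 236.0
0 -1 60 0.0 [-0.77  0.44  2.52  2.58  1.29  0.61] clr hopper 8 bars 999 zmin 166.0
0 -1 120 0.0 [-0.77  0.77  2.55  2.58  1.86 -0.61] clr hopper -2 bars 72 zmin 131.0
30 1 0 0.0 [-1.04  0.4
[... 795 characters left out ...]
er 999 bars 999 zmin 236.0
60 -1 60 0.0 [-0.99  0.69  1.73  1.3   1.63  1.21] clr hopper 8 bars 999 zmin 166.0
60 -1 120 0.0 [-0.99  0.83  1.75  1.44  1.81  0.06] clr hopper -2 bars 57 zmin 131.0
90 1 0 0.0 [-0.85  0.84  1.23  0.84  2.11  2.31] clr hopper 999 bars 999 zmin 236.0
90 1 60 0.0 [-0.78  0.97  1.05  0.83  2.34 -2.92] clr hopper 8 bars 999 zmin 166.0
90 1 120 0.0 [-0.78  1.07  1.07  1.    2.46 -1.84] clr hopper -2 bars 72 zmin 131.0
90 -1 0 0.0 [-0.78  0.94  1.02  0.95  2.13  2.46] clr hopper 999 bars 999 zmin 236.0
90 -1 60 0.0 [-0.85  0.89  1.24  1.09  2.    1.37] clr hopper 8 bars 999 zmin 166.0
90 -1 120 0.0 [-0.85  1.    1.26  1.25  2.13  0.33] clr hopper -2 bars 72 zmin 131.0
```

```bash
cat > d.py <<'E'
import sys
from kin import *
from plant import bot
# d.py x y z psi dip tilt : remaining shift (units 30mm) and turn (units .12 rad)
v=list(map(float,sys.argv[1:]));o=bot.get_obs();Rc=R.from_euler('xyz',o['tcp_rot']);F=np.diag([-1,-1,1])
print("tcp",o['tool_pos'].round(1),"q",o['joint_positions'].round(2),'t',round(o['time'],2),'F',o['contact_force'].round(1),'grip',round(o['grip_width'],1),o['finger_force'])
dp=(np.array(v[:3])-o['tool_pos'])/30
T=pose(*v[3:])@F
rv=(R.from_matrix(T)*Rc.inv()).as_rotvec()/.12
print("shift",dp.round(2),"turn",rv.round(2),"n",np.abs(dp).max().round(1),(np.linalg.norm(rv)*.12/.125).round(1))
print('ik',[x.round(2) if i else round(float(x),4) for i,x in enumerate(ik(np.array(v[:3]),T,[o['joint_positions']]))])
E
python3 d.py 446.5 352 140 60 15 0
```

```text
tcp [329.9 397.3 294.8] q [ 0.35  0.07  1.97  0.87  0.92 -1.87] t 2.6 F [-1.  -0.1  1. ] grip 92.2 0.0
shift [ 3.89 -1.51 -5.16] turn [  7.57  12.13 -10.57] n 5.2 17.1
ik [0.0, array([ 0.08,  0.73,  2.37,  2.16,  1.29, -1.54])]
```

```bash
python3 -m pendant '[[[0.2,0,-0.1],[0.38,0.6,-0.53],1],[[0.2,0,-0.1],[0.38,0.6,-0.53],1],[[0.2,0,-0.1],[0.38,0.6,-0.53],1],[[0.2,0,-0.1],[0.38,0.6,-0.53],1],[[0.2,0,-0.1],[0.38,0.6,-0.53],1],[[0.2,-0.1,-0.1],[0.38,0.6,-0.53],1],[[0.2,-0.1,-0.1],[0.38,0.6,-0.53],1],[[0.2,-0.1,-0.1],[0.38,0.6,-0.53],1],[[0.2,-0.1,-0.1],[0.38,0.6,-0.53],1],[[0.2,-0.1,-0.1],[0.38,0.6,-0.53],1]]' >/dev/null; python3 log.py; python3 d.py 446.5 352 140 60 15 0
```

```text
[0.11344, 0.26783, 2.15172, 1.46744, 1.04792, -1.6391]
tcp [388.3 382.3 264.8] q [ 0.11  0.27  2.15  1.47  1.05 -1.64] t 3.43 F [-0.6  0.8 -0.4] grip 91.8 0.0
shift [ 1.94 -1.01 -4.16] turn [ 3.81  6.08 -5.24] n 4.2 8.5
ik [0.0, array([ 0.08,  0.73,  2.37,  2.16,  1.29, -1.54])]
```

```bash
python3 -m pendant '[[[0.2,-0.1,-0.42],[0.38,0.61,-0.52],1],[[0.2,-0.1,-0.42],[0.38,0.61,-0.52],1],[[0.2,-0.1,-0.42],[0.38,0.61,-0.52],1],[[0.2,-0.1,-0.42],[0.38,0.61,-0.52],1],[[0.2,-0.1,-0.42],[0.38,0.61,-0.52],1],[[0.2,-0.1,-0.42],[0.38,0.61,-0.52],1],[[0.2,-0.1,-0.42],[0.38,0.61,-0.52],1],[[0.2,-0.1,-0.42],[0.38,0.61,-0.52],1],[[0.2,-0.1,-0.42],[0.38,0.61,-0.52],1],[[0.2,-0.1,-0.42],[0.38,0.61,-0.52],1]]' >/dev/null; python3 log.py; python3 d.py 446.5 352 48 60 15 0
```

```text
[0.07639, 0.73685, 2.35937, 2.15437, 1.28172, -1.53]
tcp [448.1 352.4 137.9] q [ 0.08  0.74  2.36  2.15  1.28 -1.53] t 4.27 F [ 0.1  0.5 -0.1] grip 91.5 0.0
shift [-0.05 -0.01 -3.  ] turn [ 0.01 -0.02 -0.04] n 3.0 0.0
ik [0.0, array([ 0.08,  1.02,  2.33,  2.21,  1.43, -1.74])]
```

```bash
python3 -m pendant '[[[0,0,-0.5],[0,0,0],1],[[0,0,-0.5],[0,0,0],1],[[0,0,-0.5],[0,0,0],1],[[0,0,-0.5],[0,0,0],1],[[0,0,-0.5],[0,0,0],1],[[0,0,-0.43],[0,0,0],1],[[0,0,0],[0,0,0],1],[[0,0,0],[0,0,0],1],[[0,0,0],[0,0,0],1],[[0,0,0],[0,0,0],1]]' >/dev/null; python3 log.py; python3 d.py 491 430.5 50 60 15 0; python3 -c "
from h import *
a=bot.capture('side');b=bot.capture('wrist');c=bot.capture('top')
cv2.imwrite('pics/p1.png',np.hstack([a[280:,150:550],cv2.resize(b,(267,200)),]) if 0 else np.vstack([np.hstack([a[240:480,100:500],c[180:420,60:460]]),np.hstack([cv2.resize(b,(400,300)),np.zeros((300,400,3),np.uint8)])]))"
```

```text
[0.07404, 1.00537, 2.32221, 2.19406, 1.41654, -1.73291]
tcp [448.8 352.1  52.1] q [ 0.07  1.01  2.32  2.19  1.42 -1.73] t 5.1 F [ 0.1 -0.   0.3] grip 92.0 0.0
shift [ 1.41  2.61 -0.07] turn [ 0.02  0.05 -0.07] n 2.6 0.1
ik [0.0, array([ 0.28,  0.97,  2.14,  2.37,  1.29, -1.55])]
```

View pics/p1.png

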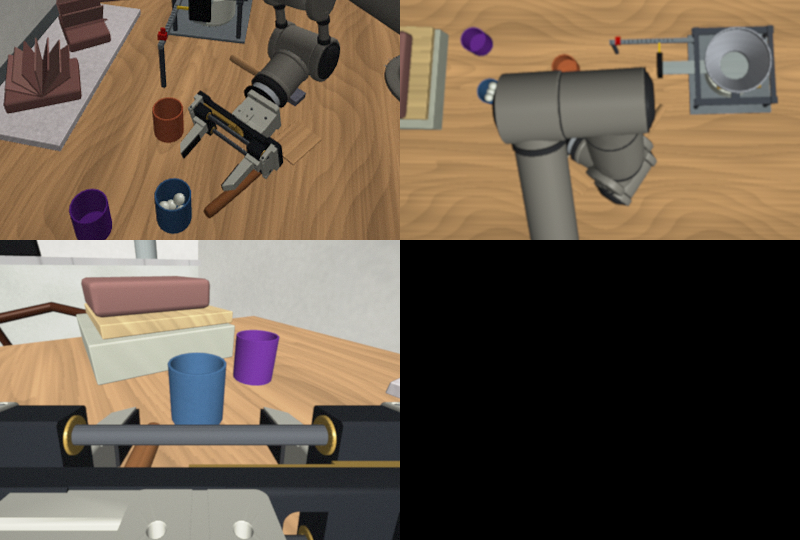

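The wrist view shows the blue cup centred between the jaws (cup at about (197,390) of the composite). The wooden handle is below the fingers and the terracotta cup is clear, so I'm moving in.

```bash
python3 -m pendant '[[[0.24,0.44,0],[0,0,0],1],[[0.24,0.44,0],[0,0,0],1],[[0.24,0.44,0],[0,0,0],1],[[0.24,0.44,0],[0,0,0],1],[[0.24,0.44,0],[0,0,0],1],[[0.21,0.41,0],[0,0,-0.05],1],[[0,0,0],[0,0,0],1],[[0,0,0],[0,0,0],-1],[[0,0,0],[0,0,0],-1],[[0,0,0],[0,0,0],-1]]' >/dev/null; python3 log.py; python3 d.py 491 430.5 50 60 15 0; python3 -m pendant '[[[0,0,0],[0,0,0],-1],[[0,0,0],[0,0,0],-1],[[0,0,0],[0,0,0],-1],[[0,0,0],[0,0,0],-1],[[0,0,0.4],[0,0,0],-1],[[0,0,0.6],[0,0,0],-1],[[0,0,0.8],[0,0,0],-1],[[0,0,0.8],[0,0,0],-1],[[0,0,0.8],[0,0,0],-1],[[0,0,0.8],[0,0,0],-1]]'; python3 d.py 491 430.5 330 60 15 0
```

```text
[0.27638, 0.96875, 2.14605, 2.3662, 1.29005, -1.55646]
tcp [491.2 429.2  51. ] q [ 0.28  0.97  2.15  2.37  1.29 -1.56] t 6.08 F [-0.4 -0.4 -0.4] grip 76.2 0.0
shift [-0.01  0.04 -0.03] turn [ 0.02  0.04 -0.01] n 0.0 0.0
ik [0.0, array([ 0.28,  0.97,  2.14,  2.37,  1.29, -1.55])]
time: 6.92
tool_pos: [490.9, 429.6, 177.3]
tcp_rot: [3.124, -1.308, 1.066]
contact_force: [0.5, 0.9, -2.0]
grip_width: 59.9
finger_force: 30.0
tcp [490.9 429.6 177.3] q [ 0.28  0.64  2.17  2.28  1.08 -1.32] t 6.92 F [ 0.5  0.9 -2. ] grip 59.9 29.99553183093667
shift [0.   0.03 5.09] turn [ 0.03  0.03 -0.01] n 5.1 0.0
ik [0.0, array([ 0.28,  0.29,  2.06,  2.  ,  0.83, -0.84])]
```

```bash
python3 - <<'E'
from kin import *
F=np.diag([-1,-1,1]);q=np.array([.28,.64,2.17,2.28,1.08,-1.32])
for y in(430,330,230,130,30,-70,-161):
  for _ in(0,):
    b=ik(np.array([496-(y+161)*5/591,y,177+(330-177)*min(1,(430-y)/250)]),pose(60,15,0)@F,[q]);q=b[1];print(y,round(b[0],4),q.round(2))
for z,t in((262,0),(262,30),(262,60),(262,90),(262,125)):
    b=ik(np.array([496.2,-161.1,z]),pose(60,15,t)@F,[q]);q=b[1];print(z,t,round(b[0],4),q.round(2))
E
python3 -m pendant '[[[0,-0.2,0.5],[0,0,0],-1],[[0,-0.4,0.5],[0,0,0],-1],[[0,-0.6,0.5],[0,0,0],-1],[[0,-0.8,0.5],[0,0,0],-1],[[0,-0.8,0.5],[0,0,0],-1],[[0,-0.8,0.5],[0,0,0],-1],[[0,-0.8,0.5],[0,0,0],-1],[[0,-0.8,0.5],[0,0,0],-1],[[0,-0.8,0.5],[0,0,0],-1],[[0,-0.8,0.5],[0,0,0],-1]]';python3 d.py 496 -161 330 60 15 0
```

```text
430 0.0 [ 0.28  0.64  2.17  2.28  1.08 -1.31]
330 0.0 [ 0.01  0.45  2.23  1.94  1.11 -1.13]
230 0.0 [-0.28  0.29  2.2   1.6   1.22 -0.89]
130 0.0 [-0.55  0.26  2.11  1.37  1.4  -0.78]
30 0.0 [-0.75  0.33  2.    1.23  1.55 -0.78]
-70 0.0 [-0.91  0.42  1.84  1.12  1.68 -0.77]
-161 0.0 [-1.01  0.52  1.66  1.07  1.79 -0.73]
262 0 0.0 [-1.01  0.62  1.71  1.04  1.72 -0.87]
262 30 0.0 [-0.98  0.68  1.61  1.    1.83 -0.33]
262 60 0.0 [-0.96  0.76  1.54  1.    1.95  0.18]
262 90 0.0 [-0.95  0.83  1.52  1.05  2.04  0.66]
262 125 0.0 [-0.96  0.89  1.57  1.13  2.09  1.21]
time: 7.75
tool_pos: [490.6, 224.8, 327.1]
tcp_rot: [3.124, -1.308, 1.066]
contact_force: [1.3, -0.4, -1.9]
grip_width: 60.3
finger_force: 30.0
tcp [490.6 224.8 327.1] q [-0.3   0.23  2.17  1.55  1.23 -0.8 ] t 7.75 F [ 1.3 -0.4 -1.9] grip 60.3 29.995071720331907
shift [  0.18 -12.86   0.1 ] turn [ 0.03  0.03 -0.01] n 12.9 0.0
ik [0.0, array([-1.01,  0.52,  1.66,  1.07,  1.79, -0.73])]
```

```bash
python3 -m pendant '[[[0.01,-0.85,0],[0,0,0],-1],[[0.01,-0.85,0],[0,0,0],-1],[[0.01,-0.85,0],[0,0,0],-1],[[0.01,-0.85,0],[0,0,0],-1],[[0.01,-0.85,0],[0,0,0],-1],[[0.01,-0.85,0],[0,0,0],-1],[[0.01,-0.85,0],[0,0,0],-1],[[0.01,-0.85,0],[0,0,0],-1],[[0.01,-0.85,0],[0,0,0],-1],[[0.01,-0.85,0],[0,0,0],-1]]' >/dev/null; python3 -m pendant '[[[0.02,-0.85,0],[0,0,0],-1],[[0.02,-0.8,0],[0,0,0],-1],[[0.02,-0.75,0],[0,0,0],-1],[[0.02,-0.7,0],[0,0,0],-1],[[0,-0.6,0],[0,0,0],-1],[[0,-0.35,0],[0,0,0],-1],[[0,-0.15,0],[0,0,0],-1],[[0,0,-0.5],[0,0,0],-1],[[0,0,-0.5],[0,0,0],-1],[[0,0,-0.3],[0,0,0],-1]]';python3 d.py 496 -161 262 60 15 0;python3 -c "
from h import *
a=bot.capture('side');c=bot.capture('top')
cv2.imwrite('pics/p2.png',np.hstack([cv2.resize(a[120:320,200:440],None,fx=1.6,fy=1.6),cv2.resize(c[160:360,280:520],None,fx=1.6,fy=1.6)]))"
```

```text
time: 9.42
tool_pos: [496.4, -154.1, 286.9]
tcp_rot: [3.127, -1.31, 1.063]
contact_force: [-0.1, -0.4, -2.1]
grip_width: 60.5
finger_force: 30.0
tcp [ 496.4 -154.1  286.9] q [-1.    0.57  1.71  1.06  1.74 -0.83] t 9.42 F [-0.1 -0.4 -2.1] grip 60.5 29.99668898060918
shift [-0.01 -0.23 -0.83] turn [ 0.01  0.03 -0.02] n 0.8 0.0
ik [0.0, array([-1.01,  0.62,  1.71,  1.04,  1.72, -0.87])]
```

View pics/p2.png

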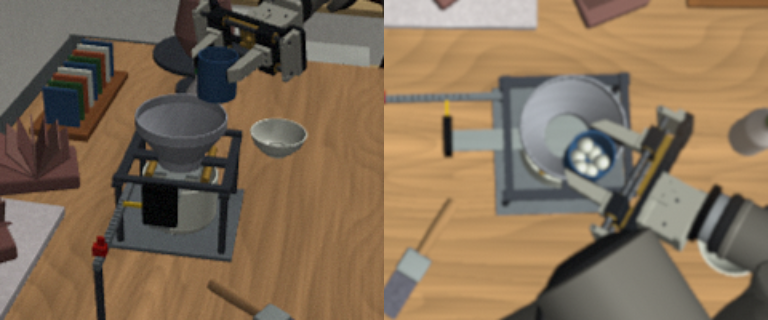

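The picture shows the cup still upright with all its balls, over the near edge of the hopper, and the gripper body outside the rim. Now I'll tilt it.

```bash
python3 -m pendant '[[[0,-0.23,-0.4],[0.25,0.433,0],-1],[[0,0,-0.4],[0.4,0.69,0],-1],[[0,0,0],[0.4,0.69,0],-1],[[0,0,0],[0.4,0.69,0],-1],[[0,0,0],[0.4,0.69,0],-1],[[0,0,0],[0.4,0.69,0],-1],[[0,0,0],[0.4,0.69,0],-1],[[0,0,0],[0.4,0.69,0],-1],[[0,0,0],[0.4,0.69,0],-1],[[0,0,0],[0.4,0.69,0],-1]]';python3 d.py 496 -161 262 60 15 125
```

```text
time: 10.35
tool_pos: [497.0, -161.6, 265.1]
tcp_rot: [-1.762, -0.627, -0.2]
contact_force: [-0.6, 0.6, -2.6]
grip_width: 60.3
finger_force: 30.0
tcp [ 497.  -161.6  265.1] q [-0.96  0.74  1.55  1.    1.92  0.06] t 10.35 F [-0.6  0.6 -2.6] grip 60.3 29.986733347177505
shift [-0.03  0.02 -0.1 ] turn [5.24 9.12 0.01] n 0.1 10.1
ik [0.0, array([-0.96,  0.89,  1.57,  1.13,  2.09,  1.21])]
```

```bash
python3 -m pendant '[[[0,0,0],[0.25,0.433,0],-1],[[0,0,0],[0.25,0.433,0],-1],[[0,0,0],[0.25,0.433,0],-1],[[0,0,0],[0.25,0.433,0],-1],[[0,0,0],[0.25,0.433,0],-1],[[0,0,0],[0.25,0.433,0],-1],[[0,0,0],[0.2,0.346,0],-1],[[0,0,0],[0.2,0.346,0],-1],[[0,0,0],[0.2,0.346,0],-1],[[0,0,0],[0.2,0.346,0],-1]]' >/dev/null; python3 -m pendant '[[[0,0,0],[0.25,0.433,0],-1],[[0,0,0],[0.25,0.433,0],-1],[[0,0,0],[0.25,0.433,0],-1],[[0,0,0],[0.25,0.433,0],-1],[[0,0,0],[0.3,0.52,0],-1],[[0,0,0],[0.3,0.52,0],-1],[[0,0,0],[0.3,0.52,0],-1],[[0,0,0],[0.3,0.52,0],-1],[[0,0,0],[0.3,0.52,0],-1],[[0,0,0],[0.3,0.52,0],-1]]';python3 d.py 496 -161 262 60 15 125;python3 -m pendant '[[[0,0,0],[0.1,0.17,0],-1],[[0,0,0],[0,0,0],-1],[[0,0,0],[0,0,0],-1],[[0,0,0],[0,0,0],-1],[[0,0,0],[0,0,0],-1],[[0,0,0],[0,0,0],-1],[[0,0,0],[0,0,0],-1],[[0,0,0],[0,0,0],-1],[[0,0,0],[0,0,0],-1],[[0,0,0],[0,0,0],-1]]'; python3 -c "
from h import *
a=bot.capture('side');c=bot.capture('top')
cv2.imwrite('pics/p3.png',np.hstack([cv2.resize(a[120:320,200:440],None,fx=1.6,fy=1.6),cv2.resize(c[160:360,280:520],None,fx=1.6,fy=1.6)]))"
```

```text
time: 12.02
tool_pos: [497.0, -161.7, 265.1]
tcp_rot: [-1.405, 0.549, -0.217]
contact_force: [-0.3, -0.5, -1.5]
grip_width: 60.2
finger_force: 30.0
tcp [ 497.  -161.7  265.1] q [-0.96  0.88  1.56  1.13  2.09  1.18] t 12.02 F [-0.3 -0.5 -1.5] grip 60.2 29.989706743508577
shift [-0.03  0.02 -0.1 ] turn [0.16 0.29 0.02] n 0.1 0.3
ik [0.0, array([-0.96,  0.89,  1.57,  1.13,  2.09,  1.21])]
time: 12.85
tool_pos: [496.8, -161.9, 264.2]
tcp_rot: [-1.398, 0.57, -0.214]
contact_force: [-0.6, 0.5, -2.0]
grip_width: 59.9
finger_force: 30.0
```

View pics/p3.png

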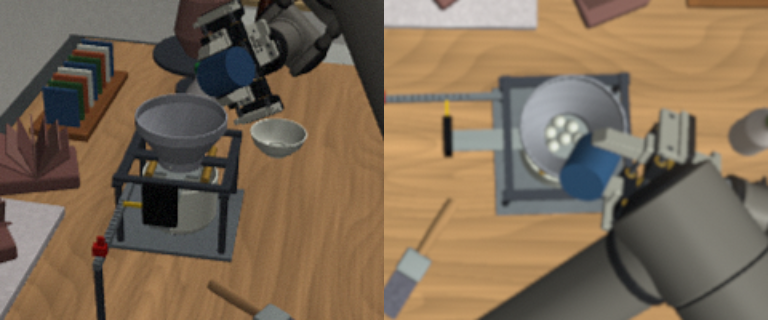

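The balls now lie in the outlet at about (565,135) in the crop, and the cup looks empty. I'll bring it upright and take it back.

```bash
python3 -m pendant '[[[0,0,0.6],[-0.2,-0.346,0],-1],[[0,0,0.8],[-0.45,-0.78,0],-1],[[0,0,0.8],[-0.45,-0.78,0],-1],[[0,0,0],[-0.45,-0.78,0],-1],[[0,0,0],[-0.45,-0.78,0],-1],[[0,0,0],[-0.45,-0.78,0],-1],[[0,0,0],[-0.45,-0.78,0],-1],[[0,0,0],[-0.45,-0.78,0],-1],[[0,0,0],[-0.45,-0.78,0],-1],[[0,0,0],[-0.45,-0.78,0],-1]]' >/dev/null;python3 d.py 491 429.6 300 60 15 0;  python3 -m pendant '[[[0,0,0],[-0.48,-0.83,0],-1],[[0,0.2,0],[-0.48,-0.83,0],-1],[[0,0.5,0],[-0.48,-0.83,0],-1],[[0,0.8,0],[-0.48,-0.83,0],-1],[[0,0.9,0],[-0.48,-0.83,0],-1],[[0,0.9,0],[-0.48,-0.83,0],-1],[[0,0.9,0],[-0.48,-0.83,0],-1],[[0,0.9,0],[-0.48,-0.83,0],-1],[[0,0.9,0],[-0.38,-0.66,0],-1],[[0,0.9,0],[0,0,0],-1]]' >/dev/null;python3 d.py 491 429.6 300 60 15 0
```

```text
tcp [ 496.7 -161.9  330.2] q [-0.95  0.68  1.49  1.06  2.03  0.39] t 13.78 F [ 0.4  0.1 -1.6] grip 59.5 29.98926479369402
shift [-0.19 19.72 -1.01] turn [-4.76 -8.2  -0.01] n 19.7 9.1
ik [0.0, array([ 0.28,  0.35,  2.1 ,  2.07,  0.87, -0.95])]
tcp [495.9  46.7 330.4] q [-0.71  0.33  1.99  1.23  1.55 -0.65] t 14.62 F [ 1.   0.9 -1.1] grip 60.1 29.994982704520226
shift [-0.16 12.76 -1.01] turn [-0.54 -0.9  -0.02] n 12.8 1.0
ik [0.0, array([ 0.28,  0.35,  2.1 ,  2.07,  0.87, -0.95])]
```

```bash
python3 -m pendant '[[[0,0.95,0],[-0.27,-0.45,0],-1],[[0,0.95,0],[-0.27,-0.45,0],-1],[[0,0.95,0],[0,0,0],-1],[[0,0.95,0],[0,0,0],-1],[[0,0.95,-0.1],[0,0,0],-1],[[0,0.95,-0.2],[0,0,0],-1],[[0,0.95,-0.2],[0,0,0],-1],[[-0.04,0.95,-0.2],[0,0,0],-1],[[-0.04,0.95,-0.2],[0,0,0],-1],[[-0.04,0.95,-0.2],[0,0,0],-1]]' >/dev/null;python3 -m pendant '[[[0,0.9,-0.3],[0,0,0],-1],[[0,0.8,-0.5],[0,0,0],-1],[[0,0.6,-0.8],[0,0,0],-1],[[0,0.4,-0.9],[0,0,0],-1],[[0,0.2,-0.9],[0,0,0],-1],[[0,0,-0.9],[0,0,0],-1],[[0,0,-0.8],[0,0,0],-1],[[0,0,-0.5],[0,0,0],-1],[[0,0,0],[0,0,0],-1],[[0,0,0],[0,0,0],-1]]' >/dev/null;python3 d.py 491 429.6 51.5 60 15 0
```

```text
tcp [493.  417.  128.5] q [ 0.24  0.76  2.18  2.28  1.18 -1.41] t 16.28 F [ 0.5 -0.4 -1.4] grip 59.9 29.996557217091322
shift [-0.07  0.42 -2.57] turn [-0.02 -0.06 -0.01] n 2.6 0.1
ik [0.0, array([ 0.28,  0.97,  2.15,  2.37,  1.29, -1.55])]
```

```bash
python3 -m pendant '[[[-0.07,0.42,-0.5],[0,-0.06,0],-1],[[0,0,-0.6],[0,0,0],-1],[[0,0,-0.6],[0,0,0],-1],[[0,0,-0.4],[0,0,0],-1],[[0,0,-0.2],[0,0,0],-1],[[0,0,-0.14],[0,0,0],-1],[[0,0,-0.05],[0,0,0],-1],[[0,0,-0.05],[0,0,0],-1],[[0,0,0],[0,0,0],-1],[[0,0,0],[0,0,0],-1]]';python3 d.py 491 429.6 51 60 15 0
```

```text
time: 17.12
tool_pos: [491.3, 429.7, 53.8]
tcp_rot: [3.135, -1.313, 1.056]
contact_force: [-0.1, -0.4, -1.8]
grip_width: 60.3
finger_force: 30.0
tcp [491.3 429.7  53.8] q [ 0.28  0.96  2.15  2.36  1.29 -1.55] t 17.12 F [-0.1 -0.4 -1.8] grip 60.3 29.996695015579462
shift [-0.01 -0.   -0.09] turn [-0.02  0.03 -0.02] n 0.1 0.0
ik [0.0, array([ 0.28,  0.97,  2.15,  2.37,  1.29, -1.55])]
```

```bash
python3 -m pendant '[[[0,0,-0.03],[0,0,0],-1],[[0,0,-0.03],[0,0,0],-1],[[0,0,-0.03],[0,0,0],-1],[[0,0,0],[0,0,0],-1],[[0,0,0],[0,0,0],-1],[[0,0,0],[0,0,0],-1],[[0,0,0],[0,0,0],-1],[[0,0,0],[0,0,0],-1],[[0,0,0],[0,0,0],-1],[[0,0,0],[0,0,0],-1]]'
```

```text
time: 17.95
tool_pos: [491.2, 429.9, 51.0]
tcp_rot: [3.135, -1.314, 1.056]
contact_force: [-1.3, -0.5, 4.8]
grip_width: 60.3
finger_force: 30.0
```

```bash
python3 -m pendant '[[[0,0,0],[0,0,0],0.4],[[0,0,0],[0,0,0],1],[[0,0,0],[0,0,0],1],[[0,0,0],[0,0,0],1],[[0,0,0],[0,0,0],1],[[0,0,0],[0,0,0],1],[[0,0,0],[0,0,0],1],[[-0.1,-0.173,0],[0,0,0],1],[[-0.2,-0.346,0],[0,0,0],1],[[-0.25,-0.433,0],[0,0,0],1]]'; python3 -m pendant '[[[-0.3,-0.52,0],[0,0,0],1],[[-0.35,-0.6,0],[0,0,0],1],[[-0.35,-0.6,0],[0,0,0],1],[[-0.35,-0.6,0.2],[0,0,0],1],[[-0.1,-0.2,0.8],[0,0,0],1],[[0,0,0.9],[0,0,0],1],[[0,0,0.9],[0,0,0],1],[[0,0,0.9],[0,0,0],1],[[0,0,0.9],[0,0,0],1],[[0,0,0.9],[0,0,0],1]]'; python3 - <<'E'
from h import *
a=bot.capture('side');cv2.imwrite("pics/side4.png",a)
Q=bot.camera_params("side")
b=blobs(a,(95,90,30),(115,255,255),(200,380,340,480),100);print(b)
c=bot.capture('top');cv2.imwrite("pics/top4.png",c)
E
```

```text
time: 18.78
tool_pos: [474.1, 401.1, 50.6]
tcp_rot: [3.134, -1.313, 1.058]
contact_force: [-0.1, 0.1, 0.0]
grip_width: 91.6
finger_force: 0.0
time: 19.62
tool_pos: [430.5, 325.1, 216.4]
tcp_rot: [3.14, -1.312, 1.05]
contact_force: [-0.5, -0.1, 0.2]
grip_width: 91.9
finger_force: 0.0
[(np.int32(1649), [272.6, 445.05], [255, 419, 36, 54])]
```

```bash
cat > s.py <<'E'
from kin import *
from plant import bot
o=bot.get_obs();q0=o['joint_positions'];p0=o['tool_pos'];R0=R.from_euler('xyz',o['tcp_rot'])
print(q0.round(2),p0.round(1))
for psi in(2.75,182.75):
  T=R.from_matrix(pose(psi,90,0));p1=np.array([538.3,25.8,270]);rv=(T*R0.inv()).as_rotvec();print(psi,(rv/.12).round(2),((p1-p0)/30).round(2),np.linalg.norm(rv)/.12)
  q=q0.copy()
  for s in np.linspace(0,1,11):
    b=ik(p0+(p1-p0)*s,(R.from_rotvec(rv*s)*R0).as_matrix(),[q]);q=b[1];print(round(s,1),round(b[0],4),q.round(2))
  for p in((538.3,25.8,163),(534,118,163)):
    b=ik(np.array(p),T.as_matrix(),[q]);q=b[1];print(p,round(b[0],4),q.round(2))
E
python3 s.py
```

```text
[-0.01  0.47  2.41  2.01  1.2  -1.33] [431.  325.5 219.5]
2.75 [-11.14  -6.73  14.73] [ 3.58 -9.99  1.68] 19.651995342865213
0.0 0.0 [-0.01  0.47  2.41  2.01  1.2  -1.33]
0.1 0.0 [-0.13  0.41  2.28  1.65  1.16 -1.24]
0.2 0.0 [-0.2   0.38  2.13  1.35  1.18 -1.16]
0.3 0.0 [-0.22  0.37  1.98  1.11  1.24 -1.12]
0.4 0.0 [-0.22  0.38  1.84  0.91  1.31 -1.13]
0.5 0.0 [-0.21  0.38  1.71  0.73  1.38 -1.17]
0.6 0.0 [-0.19  0.39  1.59  0.57  1.43 -1.24]
0.7 0.0 [-0.17  0.39  1.51  0.42  1.46 -1.34]
0.8 0.0 [-0.14  0.39  1.45  0.27  1.46 -1.45]
0.9 0.0 [-0.11  0.37  1.43  0.13  1.43 -1.58]
1.0 0.0 [-0.09  0.35  1.44 -0.    1.35 -1.71]
(538.3, 25.8, 163) 0.0 [-0.09  0.44  1.6  -0.    1.09 -1.71]
(534, 118, 163) 0.0 [ 0.08  0.46  1.58  0.    1.1  -1.54]
182.75 [-5.89  9.75 -7.11] [ 3.58 -9.99  1.68] 13.42884301162333
0.0 0.0 [-0.01  0.47  2.41  2.01  1.2  -1.33]
0.1 0.0 [-0.05  0.34  2.38  1.91  1.01 -1.08]
0.2 0.0 [-0.07  0.23  2.32  1.75  0.84 -0.78]
0.3 0.0 [-0.09  0.15  2.25  1.49  0.72 -0.41]
0.4 0.0 [-0.09  0.11  2.15  1.17  0.67  0.  ]
0.5 0.0 [-0.09  0.1   2.05  0.84  0.69  0.4 ]
0.6 0.0 [-0.09  0.12  1.94  0.57  0.77  0.74]
0.7 0.0 [-0.09  0.15  1.82  0.36  0.89  0.99]
0.8 0.0 [-0.09  0.21  1.7   0.21  1.04  1.18]
0.9 0.0 [-0.09  0.27  1.57  0.09  1.19  1.32]
1.0 0.0 [-0.09  0.35  1.44 -0.    1.35  1.43]
(538.3, 25.8, 163) 0.0 [-0.09  0.44  1.6  -0.    1.09  1.43]
(534, 118, 163) 0.0 [0.08 0.46 1.58 0.   1.1  1.6 ]
```

```bash
R='x'; python3 -m pendant '[[[0.15,-0.42,0.15],[-0.46,-0.28,0.61],1],[[0.15,-0.42,0.15],[-0.46,-0.28,0.61],1],[[0.15,-0.42,0.15],[-0.46,-0.28,0.61],1],[[0.15,-0.42,0.15],[-0.46,-0.28,0.61],1],[[0.15,-0.42,0.15],[-0.46,-0.28,0.61],1],[[0.15,-0.42,0.15],[-0.46,-0.28,0.61],1],[[0.15,-0.42,0.15],[-0.46,-0.28,0.61],1],[[0.15,-0.42,0.15],[-0.46,-0.28,0.61],1],[[0.15,-0.42,0.1],[-0.46,-0.28,0.61],1],[[0.15,-0.42,0.1],[-0.46,-0.28,0.61],1]]' >/dev/null
python3 -m pendant '[[[0.15,-0.42,0],[-0.46,-0.28,0.61],1],[[0.15,-0.42,0],[-0.46,-0.28,0.61],1],[[0.15,-0.42,0],[-0.46,-0.28,0.61],1],[[0.15,-0.42,0],[-0.46,-0.28,0.61],1],[[0.15,-0.42,0],[-0.46,-0.28,0.61],1],[[0.15,-0.42,0],[-0.46,-0.28,0.61],1],[[0.15,-0.42,0],[-0.46,-0.28,0.61],1],[[0.15,-0.42,0],[-0.46,-0.28,0.61],1],[[0.15,-0.42,0],[-0.46,-0.28,0.61],1],[[0.15,-0.42,0],[-0.46,-0.28,0.61],1]]' >/dev/null
sed -i 's/^T=pose.*/T=pose(*v[3:])@(F if v[4]<80 else np.eye(3))/' d.py; python3 d.py 538.3 25.8 270 2.75 90 0
```

```text
tcp [520.6  72.7 255.6] q [-0.14  0.39  1.45  0.23  1.44 -1.5 ] t 21.38 F [-0.6  0.3 -0.6] grip 91.7 0.0
shift [ 0.59 -1.56  0.48] turn [-1.89 -1.16  2.53] n 1.6 3.2
ik [0.0, array([-0.09,  0.35,  1.44, -0.  ,  1.35, -1.71])]
```

```bash
python3 -m pendant '[[[0.12,-0.3,0],[-0.38,-0.23,0.5],1],[[0.12,-0.3,0],[-0.38,-0.23,0.5],1],[[0.12,-0.3,0],[-0.38,-0.23,0.5],1],[[0.12,-0.3,0],[-0.38,-0.23,0.5],1],[[0.11,-0.36,0],[-0.38,-0.23,0.5],1],[[0,0,0],[0,0,0],1],[[0,0,0],[0,0,0],1],[[0,0,0],[0,0,0],1],[[0,0,0],[0,0,0],1],[[0,0,0],[0,0,0],1]]' >/dev/null;python3 d.py 538.3 25.8 163 2.75 90 0; python3 - <<'E'
from h import *
w=bot.capture('wrist');cv2.imwrite('pics/w5.png',w)
P=bot.camera_params('wrist')
print('pred tab top',proj(P,[538.3,25.8,180]),'pointer',proj(P,[591.3,28.3,143]),'mark top',proj(P,[600,122,154]))
print('red',blobs(w,(0,150,80),(6,255,255),(0,0,640,480),30));print('yel',blobs(w,(18,140,100),(32,255,255),(0,0,640,480),30));print('blk',sorted(blobs(w,(0,0,0),(180,255,45),(0,0,640,480),200))[-4:])
E
```

```text
tcp [538.6  26.7 256.9] q [-0.09  0.36  1.46  0.    1.32 -1.71] t 22.22 F [ 0.5  0.1 -0.3] grip 91.5 0.0
shift [-0.01 -0.03 -3.13] turn [-0.03  0.01  0.07] n 3.1 0.1
ik [0.0, array([-0.09,  0.44,  1.6 , -0.  ,  1.09, -1.71])]
pred tab top [317.62157796 253.139646  ] pointer [318.22588018 304.02305868] mark top [440.09472532 325.14445864]
red []
yel [(np.int32(496), [136.92, 176.32], [115, 169, 42, 16]), (np.int32(1037), [523.24, 312.09], [502, 281, 36, 63]), (np.int32(290), [107.36, 312.53], [101, 282, 18, 61]), (np.int32(34), [318.65, 292.5], [316, 290, 6, 6]), (np.int32(1408), [517.6, 359.36], [303, 354, 337, 9]), (np.int32(240), [488.05, 468.07], [477, 458, 24, 22])]
blk [(np.int32(1466), [318.5, 247.5], [310, 205, 18, 85]), (np.int32(1555), [503.59, 452.79], [476, 433, 51, 47]), (np.int32(4335), [557.4, 294.65], [491, 265, 149, 93]), (np.int32(25394), [277.63, 364.66], [0, 265, 640, 138])]
```

View pics/w5.png

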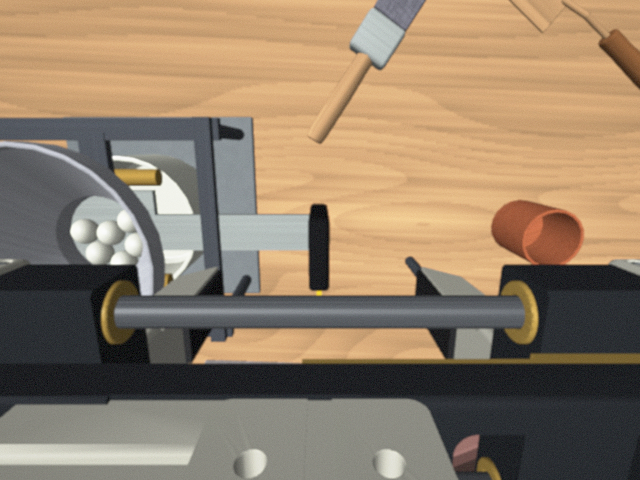

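The wrist view shows the tab at (318,247), centred between the jaws and square to them, with the balls in the hopper outlet at around (105,240). I'm descending to grip it.

```bash
python3 -m pendant '[[[0,0,-0.4],[0,0,0.07],1],[[0,0,-0.5],[0,0,0],1],[[0,0,-0.5],[0,0,0],1],[[0,0,-0.5],[0,0,0],1],[[0,0,-0.5],[0,0,0],1],[[0,0,-0.4],[0,0,0],1],[[0,0,-0.3],[0,0,0],1],[[0,0,0],[0,0,0],1],[[0,0,0],[0,0,0],-1],[[0,0,0],[0,0,0],-1]]'; python3 -m pendant '[[[0,0,0],[0,0,0],-1],[[0,0,0],[0,0,0],-1],[[0,0,0],[0,0,0],-1],[[0,0,0],[0,0,0],-1],[[0,0,0],[0,0,0],-1],[[0,0,0],[0,0,0],-1],[[0,0,0],[0,0,0],-1],[[0,0,0],[0,0,0],-1],[[0,0,0],[0,0,0],-1],[[0,0,0],[0,0,0],-1]]'; python3 d.py 538.3 25.8 163 2.75 90 0
```

```text
time: 23.1
tool_pos: [539.3, 26.7, 165.1]
tcp_rot: [3.139, 0.004, -3.093]
contact_force: [0.1, -0.6, 0.5]
grip_width: 82.6
finger_force: 0.0
time: 23.93
tool_pos: [538.8, 26.7, 164.3]
tcp_rot: [3.139, 0.003, -3.093]
contact_force: [0.1, -0.4, 0.4]
grip_width: 16.3
finger_force: 0.0
tcp [538.8  26.7 164.3] q [-0.09  0.44  1.6   0.    1.09 -1.72] t 23.93 F [ 0.1 -0.4  0.4] grip 16.3 0.0
shift [-0.02 -0.03 -0.04] turn [-0.02  0.02 -0.  ] n 0.0 0.0
ik [0.0, array([-0.09,  0.44,  1.6 ,  0.  ,  1.09, -1.71])]
```

```bash
python3 -m pendant '[[[0,0,0],[0,0,0],-1],[[0,0,0],[0,0,0],-1],[[-0.01,0.2,0],[0,0,0],-1],[[-0.02,0.4,0],[0,0,0],-1],[[-0.02,0.4,0],[0,0,0],-1],[[-0.02,0.5,0],[0,0,0],-1],[[-0.02,0.5,0],[0,0,0],-1],[[-0.02,0.4,0],[0,0,0],-1],[[-0.01,0.3,0],[0,0,0],-1],[[-0.01,0.2,0],[0,0,0],-1]]'; python3 -m pendant '[[[0,0,0],[0,0,0],-1],[[0,0,0],[0,0,0],-1],[[0,0,0],[0,0,0],-1],[[0,0,0],[0,0,0],-1],[[0,0,0],[0,0,0],-1],[[0,0,0],[0,0,0],-1],[[0,0,0],[0,0,0],-1],[[0,0,0],[0,0,0],-1],[[0,0,0],[0,0,0],-1],[[0,0,0],[0,0,0],-1]]'; python3 - <<'E'
from h import *
for n in('side','top'):
    a=bot.capture(n);cv2.imwrite(f'pics/{n}6.png',a)
    b=(200,220,330,320) if n=='side' else (240,200,340,260)
    print(n,'red',blobs(a,(0,150,80),(6,255,255),b),'yel',blobs(a,(18,140,90),(32,255,255),b,3))
a=cv2.imread('pics/side6.png');c=cv2.imread('pics/top6.png')
cv2.imwrite('pics/p6.png',np.hstack([cv2.resize(a[190:310,220:340],(400,400),interpolation=2),cv2.resize(c[180:300,250:370],(400,400),interpolation=2)]))
E
```

```text
time: 24.77
tool_pos: [535.3, 112.7, 164.3]
tcp_rot: [-3.141, 0.004, -3.093]
contact_force: [1.6, -10.1, -1.7]
grip_width: 13.9
finger_force: 30.0
time: 25.6
tool_pos: [535.4, 111.8, 164.3]
tcp_rot: [-3.141, 0.003, -3.094]
contact_force: [2.2, -8.9, -1.5]
grip_width: 14.1
finger_force: 30.0
side red [(np.int32(6), [262.0, 268.5], [261, 268, 3, 2]), (np.int32(32), [261.88, 273.84], [258, 271, 9, 6])] yel [(np.int32(18), [328.28, 227.94], [327, 224, 3, 8]), (np.int32(10), [280.3, 241.0], [279, 239, 4, 5]), (np.int32(8), [271.38, 271.12], [268, 271, 7, 2]), (np.int32(3), [277.0, 272.0], [276, 272, 3, 1])]
top red [] yel []
```

View pics/p6.png

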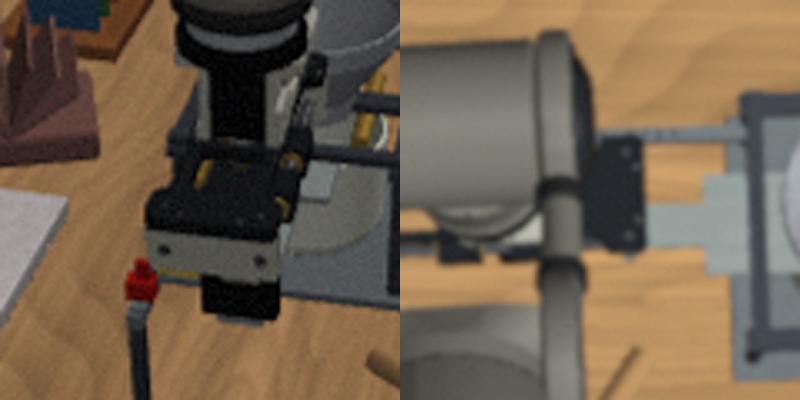

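```bash
python3 - <<'E'
from h import *
Q=bot.camera_params('side');d=np.array([-.048,.999]);H=np.array([546.5,-144.])
o=bot.get_obs();tab=o['tool_pos'][:2];print('tab loc',(tab-H)@d)
for y in(275,279,283):
  t=tab; 
s0=cv2.imread('pics/side0.png')
for nm,u,v,z in(('ptr now a',269,271,143),('ptr now b',277,272,143),('ptr start',282,246.9,143),('blade0',262.67,268.33,147),('blade',262,268.5,147),('block',262,273.8,134)):
  p=onz(Q,u,v,z);print(nm,p.round(1),((p[:2]-H)@d).round(1),'x',((p[:2]-H)@np.array([.999,.048])).round(1))
m=[600.2,122.9]
for dl in(0,4,8): print('pred tip',proj(Q,[*(tab+53*np.array([.999,.048])+d*dl),143]),'at +',dl)
for z in(126,140,154):print('mark px',proj(Q,[*m,z]))
s=cv2.imread('pics/side6.png')
print('red mask rows');mm=cv2.inRange(cv2.cvtColor(s,cv2.COLOR_BGR2HSV),(0,110,60),(8,255,255))+cv2.inRange(cv2.cvtColor(s,cv2.COLOR_BGR2HSV),(170,110,60),(180,255,255))
for v in range(262,284):
  u=np.flatnonzero(mm[v,250:275]);print(v,(u.min()+250,u.max()+250) if len(u) else '')
E
```

```text
tab loc 256.07674962981787
ptr now a [586.2 118.5 143. ] 260.4 x 52.2
ptr now b [568.9 118.  143. ] 260.6 x 35.0
ptr start [582.8  27.7 143. ] 169.8 x 44.5
blade0 [600.1 117.7 147. ] 258.8 x 66.1
blade [601.3 118.6 147. ] 259.7 x 67.3
block [601.4 120.2 134. ] 261.3 x 67.6
pred tip [268.58909098 269.65756379] at + 0
pred tip [268.12848491 270.81536911] at + 4
pred tip [267.66477554 271.98097507] at + 8
mark px [262.35992105 277.6221805 ]
mark px [262.037035   272.44104914]
mark px [261.70880507 267.17416826]
red mask rows
262 
263 
264 
265 
266 
267 (np.int64(261), np.int64(262))
268 (np.int64(260), np.int64(264))
269 (np.int64(260), np.int64(264))
270 (np.int64(261), np.int64(264))
271 (np.int64(259), np.int64(265))
272 (np.int64(258), np.int64(266))
273 (np.int64(258), np.int64(266))
274 (np.int64(258), np.int64(266))
275 (np.int64(258), np.int64(266))
276 (np.int64(257), np.int64(267))
277 (np.int64(257), np.int64(267))
278 (np.int64(258), np.int64(266))
279 (np.int64(258), np.int64(266))
280 (np.int64(264), np.int64(265))
281 
282 
283
```

```bash
python3 -m pendant '[[[-0.01,0.1,0],[0,0,0],-1],[[-0.01,0.1,0],[0,0,0],-1],[[0,0.05,0],[0,0,0],-1],[[0,0,0],[0,0,0],-1],[[0,0,0],[0,0,0],-1],[[0,0,0],[0,0,0],-1],[[0,0,0],[0,0,0],-1],[[0,0,0],[0,0,0],-1],[[0,0,0],[0,0,0],-1],[[0,0,0],[0,0,0],-1]]'; python3 - <<'E'
from h import *
Q=bot.camera_params('side');x=bot.get_obs()['tool_pos']
ims=np.mean([bot.capture('side').astype(float) for _ in range(6)],0);cv2.imwrite('pics/side7.png',ims)
s0=cv2.imread('pics/side0.png').astype(float);s6=cv2.imread('pics/side6.png').astype(float)
Y=lambda i:(i[...,1]+i[...,2])/2-i[...,0]
print('start');print(Y(s0)[242:252,276:288].round().astype(int))
print('85');print(Y(s6)[264:277,266:282].round().astype(int))
print('now');print(Y(ims)[264:280,264:282].round().astype(int))
for n,y in(('start',26.2),('85',111.8),('now',x[1])):
  tab=np.array([538.8,26.2])+np.array([-.048,.999])*(y-26.2)
  for a in(50,30):print(n,proj(Q,[*(tab+a*np.array([.999,.048])),143]).round(2))
E
```

```text
time: 26.53
tool_pos: [535.1, 119.2, 164.3]
tcp_rot: [-3.141, 0.004, -3.094]
contact_force: [3.3, -10.2, -1.6]
grip_width: 14.1
finger_force: 30.0
start
[[ -2  -3  -5  -4  -6  -4  -4 -10  -4  -6  -4  -6]
 [ -2  -6  -4  -4  -1  -4  -4  -4  -4  -5  -5  -6]
 [ -7  -6 -11  -8  -8  -6  -6  -6  -4  -6  -3  -6]
 [ 10  19  29  22  12  14  -4 -15 -12 -10 -10  -8]
 [ 14  68  96  92  82  90  82  63  58  54  42  38]
 [ 20  66  92  92  89  98  97  90  93  95  86  95]
 [ 18  52  62  62  68  73  74  76  78  78  82  93]
 [  0  14  14  12  14  18  28  31  43  48  58  64]
 [ -6  -4  -8  -8  -8  -7  -2   4   6   9  14  12]
 [ -5  -4  -5  -6  -2  -6  -6  -7  -4  -6  -6  -5]]
85
[[  6   4  -4   0   0   7   9   5   6   9   6   6   8   6   9   6]
 [  9   2   0  -4  -4   6   6   4   6   8   6   6   9   7   9   8]
 [  9   6   4   2   6   4   6   6   6   6   8   8   4  10   5   8]
 [  6   8   8   8   8   6   6   8   6   6   8   8   6   6   6   8]
 [  6   6   8   9   6   6   6   8   8   6   8   4   8   6   9  10]
 [  6   7   4   4   8   5   8   7   7   7   4   4   8   6   4   8]
 [  4  28  40  32  18  16  18  
[... 895 characters left out ...]
 7]
 [18 18 19 18 18  8  4  5  4  6  4  4  6  6  6  7  6  7]
 [31 44 47 45 54 48 38 38 38 32 20 18 18  7  4  6  7  7]
 [52 57 54 31 29 44 42 37 46 54 48 44 54 48 47 16  2  5]
 [50 50 42  9 30 42 43 39 44 42 41 35 33 31 45 20 -2  1]
 [36 37 37 16 41 52 50 48 48 46 44 42 38 37 46 22 -2  0]
 [33 34 34 36 46 48 49 47 47 51 49 51 51 52 56 26 -3 -1]
 [35 34 36 45 49 48 46 48 48 49 50 50 51 49 55 29  1 -1]
 [36 34 44 50 48 48 47 48 48 48 50 51 50 52 55 29  2 -2]]
start [279.36 246.77]
start [288.04 247.71]
85 [270.3  269.84]
85 [279.58 270.9 ]
now [269.46 271.99]
now [278.79 273.06][ WARN:0@2.687] global loadsave.cpp:1063 imwrite_ Unsupported depth image for selected encoder is fallbacked to CV_8U.
```

```bash
python3 -m pendant '[[[0,0.033,0],[0,0,0],-1],[[0,0,0],[0,0,0],-1],[[0,0,0],[0,0,0],-1],[[0,0,0],[0,0,0],-1],[[0,0,0],[0,0,0],-1],[[0,0,0],[0,0,0],-1],[[0,0,0],[0,0,0],-1],[[0,0,0],[0,0,0],-1],[[0,0,0],[0,0,0],-1],[[0,0,0],[0,0,0],-1]]'; python3 - <<'E'
from h import *
a=bot.capture('side');c=bot.capture('top');w=bot.capture('wrist')
cv2.imwrite('pics/p8.png',np.hstack([cv2.resize(c[190:310,330:450],(400,400),interpolation=2),np.vstack([cv2.resize(w,(400,300)),np.zeros((100,400,3),np.uint8)])]))
cv2.imwrite('pics/p9.png',np.hstack([cv2.resize(a[180:300,220:370],(500,400),interpolation=2),cv2.resize(a[400:480,180:300],(300,400))]))
E
```

```text
time: 27.67
tool_pos: [535.1, 120.1, 164.3]
tcp_rot: [-3.141, 0.004, -3.094]
contact_force: [3.0, -10.0, -1.6]
grip_width: 13.9
finger_force: 30.0
```

View pics/p8.png

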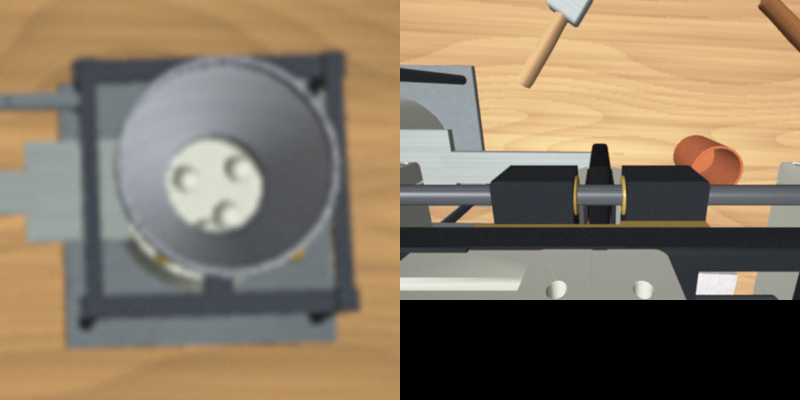

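The outlet is fully open and the hopper is empty. Balls are visible on the jar floor through it, at about (185,178), (238,165) and (228,212), with the rest hidden under the funnel. I'm handing in now, still holding the tab.

```bash
python3 -c "
from plant import bot
print(bot.close_job())"
```

```text
the job is handed in; nothing more can be done
None
```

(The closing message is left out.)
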